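# Index the spice carousel to its next stop

### The arm

A 6-joint arm with a two-finger parallel gripper is mounted at the origin on a cart in front of the work surface, level with it; the furniture and walls round the work are solid. World frame = base frame: x ahead of the robot, y to its left, z up, the work surface at z = 0. Lengths are in m, angles in rad, forces in N, time in s.
With the tool pointing down it reaches from about 0.4 to 0.925 m from the base axis. Payload 3.4 kg.
Tool frame: the origin (TCP) lies at the very end of the fingers, on their centre line; the grasp point (between the pads) lies 19 mm behind it (tcp_to_grasp is the distance from the TCP to the grasp point, in m); z points along the fingers, y is the line along which they close (so a half turn about z gives the same grasp; the last joint's range is limited). The gripper opens to 85 mm and grips with 20 to 120 N. Pads are 22 mm wide; open, the fingers measure 114 mm over their backs; the gripper's body (76 mm by 85 mm) begins 54 mm behind the grasp point. The pads swing forward as they close: fully open they stand 13 mm farther back than shut.
Start: joints at [-1.381, 0.307, 1.506, -0, 1.328, -0.073], TCP at [0.15, -0.555, 0.231] pointing down, gripper open.
Joint ranges: [-3.12, 3.12], [-1.05, 2.28], [0.14, 2.33], [-1.42, 4.57], [0.1, 2.73], [-2.68, 2.68]. Speed limits (rad/s): [2.57, 2.57, 3.14, 3.14, 3.14, 3.14].

### API

Orientations are given as [roll, pitch, yaw] about the fixed x, y, z axes, in that order (R = Rz(yaw) Ry(pitch) Rx(roll)).
In Python, from workcell import get_obs, snapshot, calibration, sign_off, look_for, masks_of, tcp_to_grasp gives the robot as it stands.
- The arm moves only by the tool arm_command, never from a script. Its argument "steps" is a list of rows, each a list of 6 numbers: the shift along the tool's x, y, z in m, then the turn, a rotation vector about the tool's x, y, z in rad. In form: [[dx, dy, dz, wx, wy, wz], ...]. A call has 1 to 12 rows; each row is the pose to reach, as a shift and turn from the pose commanded when the call began, along the tool's axes at that moment; what a row does not reach only later rows make up. A row lasts 1/8 s, in which the tool goes at most 62.5 mm and 10.7 degrees, less where a joint would pass 70% of its speed; a pose out of reach is approached as far as the arm can. A call with a gripper value outside its range is refused whole. "gripper" is the finger opening in m, from 0 to 0.0854, set as the call begins (left out, the last holds). The fingers move at their own pace and stop on an object; "squeeze" is the grip in N (left out, the last holds). Time passes only in rows, so rows that repeat a pose let the fingers close. It gives the time, the measured TCP pose, the force, the opening and the grip force at its end, in the units of the state.
- get_obs(): the state, without advancing time (a new reading comes with each control period).
- snapshot(name): name is "scene" or "top" or "wrist"; returns the picture (420x560x3 uint8, red, green, blue); there is no depth.
- calibration(name): a dict with "K" (3x3 intrinsics, pixels), "k1" (the pictures are not rectified: a ray, as slopes to the right and down, at radius r is drawn at 1 + k1 r^2 times it, then the intrinsics apply), "R" (3x3) and "t" (3): a world point X has camera coordinates R X + t; the wrist camera has in their place "T_tool_cam" (4x4, takes a point from camera to tool coordinates, whose origin is the TCP and whose axes are the flange's). Camera axes: x right, y down, z forward; pixel columns grow to the right and rows downward; lengths in m; the calibration is good to about 2 mm. A picture is of the moment at which its call begins: read the wrist's pose just before it. calibration takes no time and is no camera call.
- sign_off(): hands the job in; it is judged then, once.
Trained networks look in the newest picture that a camera, given by its name, has taken for a name from the list of things; names that differ only in an ending like _2 or _b are one class to them, and where a whole thing is asked for, a point or a joint stands for the part that bears it (a point fixed in the world has none). Each returns a list of dicts, best first, with "p" (0 to 1); they miss things now and then, are a little off and sometimes report something else, mostly with a low value. They report only what shows in the picture. A call takes as long as a camera call.
- look_for(name, camera): "extent" ([left, top, right, bottom] in pixels, round what is visible of it).
- masks_of(name, camera): "mask" (420x560 bool, what is visible of it) and "extent" ([left, top, right, bottom] in pixels, round what is visible of it).
The state is a dict: "time": time; "qpos": joint angles; "qd": joint speeds; "joint_efforts": joint torques, N m; "tcp_pos": TCP position; "eef_rot": TCP orientation; "force": force on the tool from outside, world axes, zero at the start; "wrist_torque": the same for the moment, N m; "width": finger opening in m; "finger_force": force on a finger pad.
Only numpy, scipy, OpenCV 4.12 (cv2) and the standard library are available. Lean on these libraries where they do the work, as an engineer would, in place of code of your own. Each camera call takes 0.05 s, during which the arm holds its last target. There are 200 camera calls.

### The job

Turn the spice carousel on the range one stop anticlockwise (seen from above) and lock it there: pull up the red spring knob until its pin is clear, swing the turntable round to the next hole, the one in the brass stop plate, and let the knob go so that the pin drops fully home in that hole. The brass plate may be clamped a little to either side of its usual place, so feel for the hole, gently, without forcing the pin sideways; the three jars must ride along upright and untouched, and the bottles nearby stay where they are.

Things in the scene. Friction and masses are not known exactly. Their poses are not given: they have to be found in the camera images.
- hub (a point): Centre of the spice carousel, on its vertical axis, at the turntable's floor, 46 mm above the range. Fixed dark steel base 272 mm across, its index ring 30 mm high; on it a pale wooden turntable 186 mm across, rim 12 mm, with three jars. One flat aluminium arm sticks out from the turntable over the ring and carries the spring plunger, 115 mm from the axis. The turntable stays where it is left.
- knob_centre (a point): Centre of the plunger's red, round, upright pull knob (30 mm diameter, 35 mm tall), 115 mm from the axis, 91 mm above the range when down. It slides straight up and turns with the turntable; 8 N start to lift it, 13 N hold it at the top. Under it a fixed steel barrel, 26 mm across, reaches 70 mm up. The knob is the carousel's only handle.
- plunger (a joint): Lift of the spring plunger, m: 0 fully home, 0.016 fully up. In a hole it goes to 0; resting on the steel ring between holes it reads 0.005 to 0.006, on the brass stop plate 0.008 to 0.009; lifted more than 0.009 it passes over both. Let go, the spring drives it down.
- turntable (a joint): Turn, rad, anticlockwise from above positive; about 0 at the start, pin in a ring hole. The next hole is in the brass stop plate clamped on the ring; its place is not measured: from 0.60 to 0.97 rad (nominal 0.785). It is 10 mm long for the 8 mm pin: feel for it. Dragging the pin over the plate takes 3 to 8 N at the knob; once the pin has dropped in, the turntable stops dead.
- bracket_top (a point): Top of the turntable's aluminium arm (26 mm wide, 8 mm thick) on the plunger's axis, under the barrel, 48 mm above the range. The brass stop plate, about 104 mm long round the ring (26 degrees to either side of its hole), lies on the ring as a step 3 mm high, top 33 mm above the range, and passes beneath the arm.
- index_pin: The plunger's vertical steel pin, 8 mm in diameter with a round end, under the arm. Origin straight below the knob's centre, 91 mm lower; the pin's end is 24 mm above the origin, so fully home it reaches 6 mm into the steel ring. More than 30 N bends it.
- jar_onion_mid (a point): Half-way up a loose white-capped clear-bodied spice jar with an orange label, 40 mm in diameter, 71 mm tall, standing on the turntable; rides along, not to be handled. z axis up along the jar.
- jar_garlic_mid (a point): Half-way up a loose slim white-capped spice jar with a green label, 34 mm in diameter, 89 mm tall, standing on the turntable; rides along, not to be handled. z axis up along the jar.
- jar_seed_mix_mid (a point): Half-way up a loose black-capped spice jar with dark seeds, 37 mm in diameter, 84 mm tall, standing on the turntable; rides along, not to be handled. z axis up along the jar.
- mug: Bystander on the range: white mug, 82 mm across, 94 mm tall; origin at the centre of its underside. Leave alone.
- sauce: Loose bystander on the range: amber bottle with a yellow cap, 44 mm across, 198 mm tall; origin at the centre of its underside. Leave alone.
- oil: Loose bystander on the range: small yellow bottle with a yellow cap, 40 mm across, 146 mm tall; origin at the centre of its underside. Leave alone.

How it is judged:
On the way, in this order (a step that is already met when the one before it is completed fails the run):
1. the knob is pulled up so that the pin is out of its starting hole (more than 8 mm) before the turntable has been turned (value of joint plunger above 0.008 m and value of joint turntable between -0.1 and 0.1 rad), for 0.05 s.
2. the turntable has been swung anticlockwise towards the next stop (more than 0.4 rad) with the pin out (value of joint turntable above 0.4 rad and value of joint plunger above 0.004 m), for 0.05 s.
At the end, for the whole second after the job is handed in: the turntable stands at the next stop anticlockwise (0.57 to 1.00 rad from its start) with the plunger fully home in that hole (lift under 1.5 mm), at rest, the three jars still on the turntable and upright (within 0.15 rad) (value of joint turntable between 0.57 and 1 rad and value of joint plunger below 0.0015 m and angle between each of jar_onion_mid, jar_garlic_mid, jar_seed_mix_mid's own z axis and vertical below 0.15 rad and horizontal distance between each of jar_onion_mid, jar_garlic_mid, jar_seed_mix_mid and hub below 0.085 m and velocity of joint turntable between -0.02 and 0.02 rad/s); the robot touches nothing.
It fails at once if the plunger's pin is loaded with more than 30 N (forced against the side of a hole or slammed on the ring) (contact force between index_pin and anything else above 30 N).
It fails at once if a jar on the turntable tips by more than 0.35 rad (angle between any of jar_onion_mid, jar_garlic_mid, jar_seed_mix_mid's own z axis and vertical above 0.35 rad).
It fails at once if the robot touches a jar on the turntable with more than 3 N (contact force between any of jar_onion, jar_garlic, jar_seed_mix and the fingers above 3 N or contact force between any of jar_onion, jar_garlic, jar_seed_mix and the arm above 3 N).
It fails at once if one of the bottles on the range is moved by more than 15 mm (distance of any of sauce, oil from where it was at the start of the episode above 0.015 m).
It also fails if it takes over 51 s, if anything falls off the work surface, if the arm or the gripper's body presses on something with over 40 N, if the wrist force passes 120 N, or if a joint passes its speed limit or range.

## Working session

There is one attempt and no reset: what is moved stays moved. The work goes in short steps, Python scripts to look and compute and a tool call to move; the robot and the scene stay as the last step left them, time stands still between calls to the robot, and variables do not carry over. Pictures are saved under pics/ and viewed, at most 10 in all, crops included, and the job is handed in when it is done.

Besides the shell and the picture viewer there is one more tool, called after "Request:" as name(argument=value, ...), one argument or row to a line, values as JSON. arm_command: Moves the arm, as the interface text tells. Its arguments: {"type":"object","properties":{"steps":{"type":"array","items":{"type":"array","items":{"type":"number"}}},"gripper":{"type":"number"},"squeeze":{"type":"number"}},"required":["steps"]}

```bash
mkdir -p pics
cat > h.py <<'E'
import numpy as np, cv2
from workcell import *
from scipy.spatial.transform import Rotation as Ro
def ray(cam,uv,obs=None):
    c=calibration(cam);K=np.array(c["K"]);p=np.linalg.solve(K,[uv[0],uv[1],1])[:2]
    q=p.copy()
    for _ in range(20): q=p/(1+c["k1"]*(q@q))
    d=np.array([*q,1.])
    if cam=="wrist":
        T=np.array(c["T_tool_cam"]);R=Ro.from_euler('xyz',obs["eef_rot"]).as_matrix()
        return np.array(obs["tcp_pos"])+R@T[:3,3], R@T[:3,:3]@d
    R=np.array(c["R"]);return -R.T@np.array(c["t"]), R.T@d
def at_z(cam,uv,z,obs=None):
    o,d=ray(cam,uv,obs);return o+d*(z-o[2])/d[2]
def save(cam,n):
    im=snapshot(cam);cv2.imwrite(f"pics/{n}.png",im[:,:,::-1]);return im
E
python3 - <<'E'
from h import *
o=get_obs();print(o)
for c in("scene","top"):
    save(c,c+"0")
    for n in("knob_centre","jar_onion_mid","jar_garlic_mid","jar_seed_mix_mid","mug","sauce","oil"):
        l=look_for(n,c)
        for r in l[:1]:
            e=r["extent"];uv=((e[0]+e[2])/2,(e[1]+e[3])/2);print(c,n,round(r["p"],2),np.round(e),at_z(c,uv,.091).round(3))
E
```

```text
{'time': 0.0, 'qpos': array([-1.38054715e+00,  3.07561702e-01,  1.50766826e+00, -7.44628826e-06,
        1.32839279e+00, -7.35046677e-02]), 'qd': array([-0.00031472,  0.00095873, -0.00037723,  0.0008649 ,  0.00073671,
        0.00154811]), 'joint_efforts': array([ 8.81498945e-04, -4.57544661e+01, -2.51910084e+01, -4.40711055e-04,
        1.31940577e-02, -2.01384927e-05]), 'tcp_pos': array([ 0.14974584, -0.55444047,  0.23038944]), 'eef_rot': array([-3.13956750e+00, -1.41882160e-04,  2.63755491e-01]), 'force': array([-0.31717891, -0.3651376 , -0.35759451]), 'wrist_torque': array([-0.00465138, -0.00786396, -0.03721377]), 'finger_force': 0.0, 'width': 0.08554297865230089}
scene knob_centre 0.77 [242. 258. 259. 280.] [ 0.442 -0.022  0.091]
scene jar_onion_mid 0.63 [315. 245. 336. 281.] [ 0.569 -0.089  0.091]
scene jar_garlic_mid 0.8 [315. 216. 338. 249.] [ 0.618 -0.03   0.091]
scene jar_seed_mix_mid 0.72 [288. 207. 305. 242.] [0.581 0.023 0.091]
scene mug 0.59 [163. 151. 198. 197.] [0.444 0.307 0.091]
scene sauce 0.7 [223. 103. 244. 170.] [0.625 0.373 0.091]
scene oil 0.95 [403. 226. 434. 287.] [ 0.73  -0.179  0.091]
top knob_centre 0.66 [313. 262. 324. 277.] [ 0.444 -0.015  0.091]
top jar_onion_mid 0.7 [337. 215. 355. 232.] [ 0.568 -0.086  0.091]
top jar_garlic_mid 0.7 [324. 197. 335. 210.] [ 0.619 -0.042  0.091]
top jar_seed_mix_mid 0.5 [299. 212. 312. 219.] [0.586 0.021 0.091]
top mug 0.87 [157. 245. 193. 282.] [0.452 0.36  0.091]
top sauce 0.8 [162. 192. 188. 210.] [0.616 0.366 0.091]
top oil 0.66 [366. 155. 382. 169.] [ 0.734 -0.159  0.091]
```

Run:
```python
import cv2,numpy as np
a=cv2.imread("pics/scene0.png")[180:330,180:460];b=cv2.imread("pics/top0.png")[150:320,230:420]
a=cv2.resize(a,(560,300),interpolation=2);b=cv2.resize(b,None,fx=1.76*1.0,fy=1.76)
c=np.zeros((600,760,3),np.uint8);c[:300,:560]=a;c[300:300+b.shape[0],:b.shape[1]]=b[:300]
cv2.imwrite("pics/c0.png",c)
```

```text
(no output)
```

View pics/c0.png

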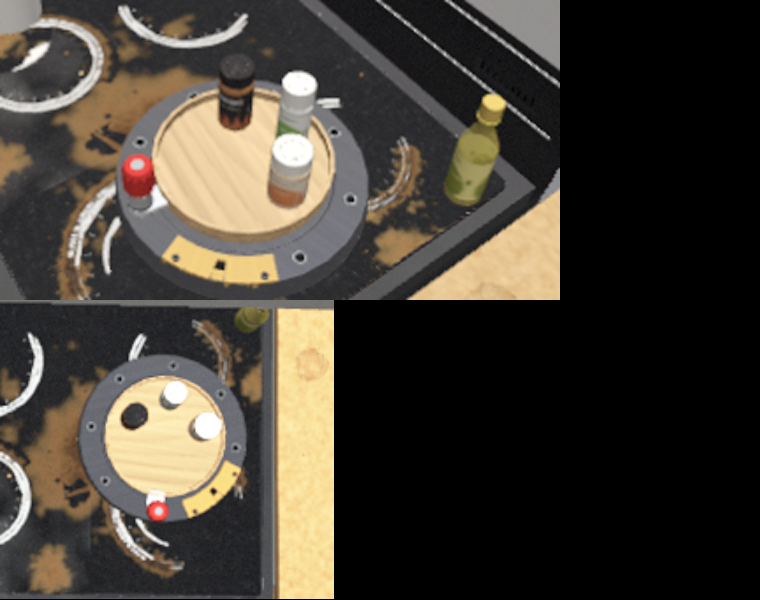

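View pics/scene0.png

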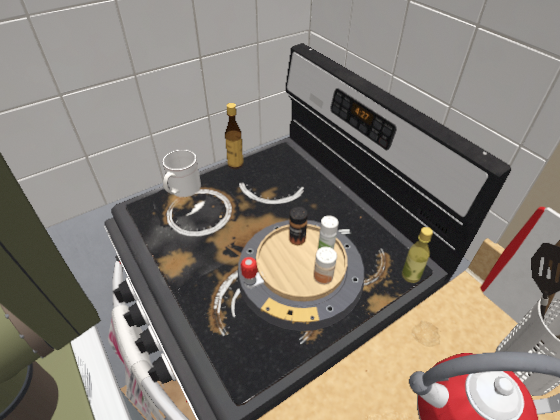

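The close-ups show the red knob at the front (scene px 249,269), the brass plate to its right with its dark hole at scene px (290,312) and top px (351,258), and steel ring holes around. Next: fit the hub and hole.

Run:
```python
from h import *
from scipy.optimize import least_squares
def fit(P,r=None):
    P=np.array(P)[:,:2]
    f=lambda v:np.hypot(*(P-v[:2]).T)-v[2]
    s=least_squares(f,[.55,-.03,.115]);return s.x,s.fun
tp=[(230+x/1.76,150+(y-300)/1.76) for x,y in[(120,379),(173,365),(221,393),(236,448),(91,426),(105,481)]]
sp=[(180+x/2,180+y/2) for x,y in[(140,142),(335,132),(350,199),(300,257)]]
T=[at_z("top",p,.03) for p in tp];S=[at_z("scene",p,.03) for p in sp]
print(fit(T),fit(S),fit(T+S))
c=fit(T+S)[0][:2]
for p in T+S: print(p.round(3),np.degrees(np.arctan2(*(p[:2]-c)[::-1])).round(1))
for cam,p in(("top",(351,258.5)),("scene",(290,312.5))):
    q=at_z(cam,p,.033);print("hole",q.round(3),np.hypot(*(q[:2]-c)),np.degrees(np.arctan2(*(q[:2]-c)[::-1])))
for cam in("top","scene"):
    m=masks_of("knob_centre",cam)[0];im=cv2.imread(f"pics/{cam}0.png")
    b,g,r=[im[:,:,i].astype(int) for i in range(3)]
    e=np.array(m["extent"]).astype(int);red=np.zeros(r.shape,bool)
    s=np.s_[e[1]-4:e[3]+5,e[0]-4:e[2]+5];red[s]=((r-g>60)&(r-b>60))[s]
    ys,xs=np.nonzero(red);print(cam,xs.min(),xs.max(),ys.min(),ys.max(),xs.mean(),ys.mean())
    q=at_z(cam,(xs.mean(),ys.mean()),.093);print(q.round(4),np.hypot(*(q[:2]-c)),np.degrees(np.arctan2(*(q[:2]-c)[::-1])))
    print(ray(cam,(280,210)))
```

```text
(array([ 0.55744077, -0.03224262,  0.11565772]), array([-6.85587088e-04,  4.22307012e-04,  7.14146569e-05, -1.67759472e-04,
        3.72837347e-04, -1.32124558e-05])) (array([ 0.556224  , -0.03201841,  0.11520131]), array([-8.55317232e-05,  2.93774714e-04, -5.04196586e-04,  2.95953597e-04])) (array([ 0.55697583, -0.03198838,  0.11548583]), array([-3.01246651e-04,  1.08590033e-03,  7.32199758e-04,  1.98382978e-04,
        3.53908116e-04, -3.26936741e-04,  6.89190595e-05, -7.31491731e-04,
       -1.21912550e-03,  1.39490383e-04]))
[0.648 0.038 0.03 ] 37.6
[ 0.673 -0.046  0.03 ] -6.8
[ 0.63  -0.123  0.03 ] -51.3
[ 0.543 -0.147  0.03 ] -97.0
[0.572 0.083 0.03 ] 82.3
[0.487 0.059 0.03 ] 127.7
[0.486 0.059 0.03 ] 128.1
[ 0.671 -0.048  0.03 ] -7.9
[ 0.626 -0.123  0.03 ] -53.0
[ 0.541 -0.147  0.03 ] -97.7
hole [ 0.475 -0.11   0.033] 0.11354133086398244 -136.5169236259251
hole [ 0.472 -0.112  0.033] 0.11689284143429533 -136.70843294507492
top 314 325 264 275 319.26 269.51
[ 0.4442 -0.0163  0.093 ] 0.1138677454929315 172.06198917031125
(array([0.47517067, 0.12081828, 1.34150702]), array([ 0.09824608, -0.02474637, -0.99485631]))
scene 241 257 257 278 248.6865671641791 267.71268656716416
[ 0.4403 -0.0188  0.093 ] 0.11737968286217412 173.56017662338348
(array([ 0.24698849, -0.40891442,  0.68913067]), array([ 0.39192552,  0.57990725, -0.71430397]))
```

Run:
```python
from h import *
print(at_z("scene",(485,385),.1),at_z("scene",(420,390),.1),at_z("scene",(530,200),.1),calibration("wrist"))
```

```text
[ 0.62242264 -0.40924961  0.1       ] [ 0.5353054  -0.35697939  0.1       ] [ 1.05903199 -0.21661488  0.1       ] {'K': array([[360.75572404,   0.        , 278.9071494 ],
       [  0.        , 360.75572404, 209.89163384],
       [  0.        ,   0.        ,   1.        ]]), 'k1': -0.03232893669218316, 'T_tool_cam': array([[ 4.72623252e-04, -9.63506247e-01, -2.67685428e-01,
         6.67213720e-02],
       [ 9.99999789e-01,  3.35931071e-04,  5.56442193e-04,
         1.88715402e-04],
       [-4.46211677e-04, -2.67685635e-01,  9.63506202e-01,
        -1.43610881e-01],
       [ 0.00000000e+00,  0.00000000e+00,  0.00000000e+00,
         1.00000000e+00]])}
```

View pics/top0.png

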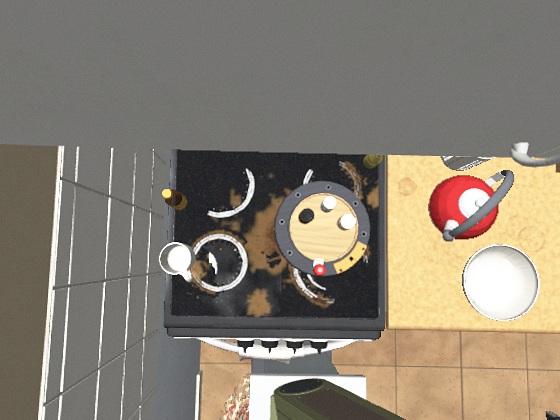

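The top view shows kettle and bowl on the right counter (px 465,207 and 500,283), clear of my path, and a hood further back.

Request:
arm_command(
  steps=[
    [0.035,-0.037,0,0,0,-0.1],
    [0.071,-0.074,0.005,0,0,-0.2],
    [0.106,-0.11,0.01,0,0,-0.3],
    [0.141,-0.147,0.015,0,0,-0.4],
    [0.176,-0.184,0.02,0,0,-0.5],
    [0.212,-0.221,0.025,0,0,-0.6],
    [0.247,-0.258,0.03,0,0,-0.7],
    [0.282,-0.295,0.035,0,0,-0.8],
    [0.317,-0.331,0.04,0,0,-0.9],
    [0.353,-0.368,0.045,0,0,-1.0],
    [0.388,-0.405,0.05,0,0,-1.1],
    [0.423,-0.442,0.05,0,0,-1.18],
  ],
  gripper=0.07,
)

```text
time: 2.4
tcp_pos: [0.4435, -0.0165, 0.1812]
eef_rot: [3.142, 0.0, 1.447]
force: [0.5, -0.4, 0.4]
width: 0.0699
finger_force: 0.0
```

Request:
arm_command(
  steps=[
    [0,0,0,0,0,0],
    [0,0,0,0,0,0],
    [0,0,0,0,0,0],
  ],
)

```text
time: 2.78
tcp_pos: [0.4423, -0.0191, 0.1813]
eef_rot: [-3.141, 0.0, 1.442]
force: [-1.1, 0.2, -0.4]
width: 0.07
finger_force: 0.0
```

Run:
```python
from h import *
o=get_obs();print(o["time"],o["tcp_pos"],o["eef_rot"],o["width"])
im=save("wrist","w1").astype(int)
m=(im[:,:,0]-im[:,:,1]>60)&(im[:,:,0]-im[:,:,2]>60)
ys,xs=np.nonzero(m);print(m.sum(),xs.min(),xs.max(),ys.min(),ys.max(),xs.mean(),ys.mean())
print(ray("wrist",(0,0),o)[0],at_z("wrist",(xs.mean(),ys.mean()),.1,o))
```

```text
2.775 [ 0.442302   -0.01911973  0.18128468] [-3.14110679e+00  3.75523612e-04  1.44195625e+00] 0.07004850319197285
1991 0 468 58 251 260.5102963335008 201.40833751883477
[0.4503507  0.04747738 0.32487037] [ 0.43106459 -0.00736331  0.1       ]
```

View pics/w1.png

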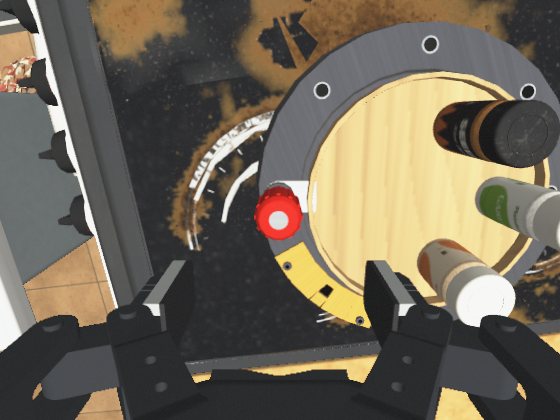

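Wrist view: knob top disc at px (279,220), brass hole at (326,291), ring holes at (322,90),(430,44),(528,91).

Run:
```python
from h import *
o=get_obs();print(o["tcp_pos"],o["eef_rot"])
k=at_z("wrist",(279,220),.1085,o);h=at_z("wrist",(326,291),.033,o)
print("knob",k,"hole",h)
P=[at_z("wrist",p,.03,o) for p in((322,90),(430,44),(528,91))];print(np.array(P))
for c in([.557,-.032],[.5562,-.0315]):
  c=np.array(c)
  for p in[k,h]+P: print(np.hypot(*(p[:2]-c)).round(4),np.arctan2(*(p[:2]-c)[::-1])%6.2832)
```

```text
[ 0.44237747 -0.01923739  0.18132407] [-3.14128756e+00  3.17350568e-04  1.44164940e+00]
knob [ 0.44168578 -0.01880793  0.1085    ] hole [ 0.47193366 -0.11343852  0.033     ]
[[0.48535374 0.05800176 0.03      ]
 [0.57038224 0.08127629 0.03      ]
 [0.6475254  0.03767699 0.03      ]]
0.1161 3.0276867638217744
0.1178 3.90522085477315
0.115 2.2431265229886312
0.1141 1.4532033588381472
0.1142 0.6559875201804393
0.1152 3.0312091470811793
0.1175 3.913000668568478
0.1141 2.240371388183975
0.1137 1.4456975510116228
0.1146 0.6482699479419604
```

Request:
arm_command(
  steps=[
    [0,0,0.03,0,0,0],
    [0,0,0.06,0,0,0],
    [0,0,0.085,0,0,0],
    [0,0,0.1,0,0,0],
    [0,0,0.108,0,0,0],
    [0,0,0.108,0,0,0],
    [0,0,0.108,0,0,0],
  ],
)

```text
time: 3.7
tcp_pos: [0.4436, -0.0185, 0.0739]
eef_rot: [3.14, -0.0, 1.443]
force: [1.1, -0.4, -0.8]
width: 0.0703
finger_force: 0.0
```

Run:
```python
from h import *
o=get_obs();print(o["time"],o["tcp_pos"],o["force"],o["width"])
im=save("wrist","w2")
print(at_z("wrist",(279,220),.1085,o))
```

```text
3.7 [ 0.44355239 -0.01850674  0.07389182] [ 1.10411241 -0.38348737 -0.75953568] 0.07026732976456695
[0.44709376 0.01476534 0.1085    ]
```

View pics/w2.png

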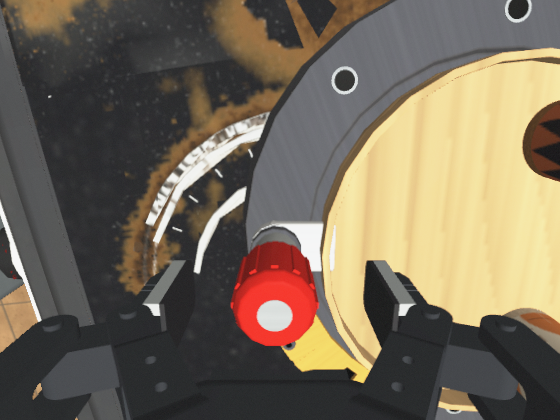

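The knob (px 275,316) sits centrally between the pads (midline about px 279). Close.

Request:
arm_command(
  steps=[
    [0,0,0.0,0,0,0],
    [0,0,0,0,0,0],
    [0,0,0,0,0,0],
    [0,0,0,0,0,0],
    [0,0,0,0,0,0],
    [0,0,0,0,0,0],
  ],
  gripper=0.02,
  squeeze=40,
)

```text
time: 4.5
tcp_pos: [0.442, -0.0179, 0.0738]
eef_rot: [-3.14, 0.0, 1.444]
force: [-2.4, -0.4, 6.5]
width: 0.0292
finger_force: 39.1
```

Request:
arm_command(
  steps=[
    [0,0,-0.003,0,0,0],
    [0,0,-0.006,0,0,0],
    [0,0,-0.009,0,0,0],
    [0,0,-0.011,0,0,0],
    [0,0,-0.013,0,0,0],
    [0,0,-0.013,0,0,0],
  ],
)

```text
time: 5.25
tcp_pos: [0.4421, -0.0179, 0.0861]
eef_rot: [-3.14, -0.0, 1.444]
force: [-1.4, -0.9, -13.4]
width: 0.029
finger_force: 40.3
```

Run:
```python
from h import *
for i in range(3):
    im=snapshot("wrist") if i<2 else save("wrist","w3");o=get_obs();print(o["time"],o["tcp_pos"],o["eef_rot"],o["force"],o["wrist_torque"],o["width"],o["finger_force"])
```

```text
5.3 [ 0.44206    -0.01792526  0.08601594] [-3.13973479e+00 -8.89525785e-05  1.44381898e+00] [ -2.59621023   1.20772108 -12.78627255] [ 0.08486028  0.20509809 -0.00876391] 0.029089205165841608 40.33838510513306
5.35 [ 0.44206701 -0.01792801  0.08600168] [-3.13975548e+00 -1.00996781e-04  1.44379457e+00] [ -2.68798844   0.25593849 -12.38616031] [0.16370695 0.23730361 0.01473758] 0.028900203086338106 40.33485531806946
5.4 [ 0.44205235 -0.017919    0.08598846] [-3.13969618e+00 -1.13870555e-04  1.44380549e+00] [ -1.99323364   0.68261652 -11.76036369] [0.1240511  0.31124389 0.0093271 ] 0.029072083545053806 40.33273458480835
```

View pics/w3.png

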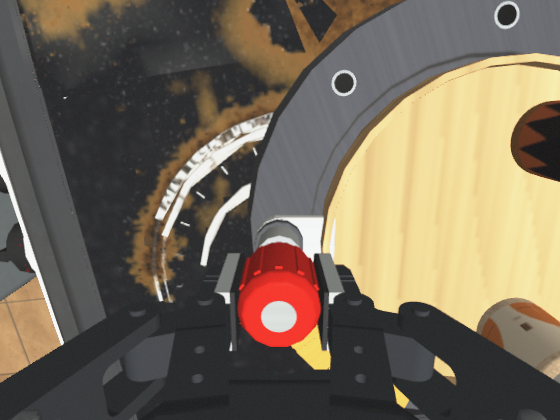

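The knob is held up by the pads, roughly 12 mm, at 13 N. Now swing along the arc.

Request:
arm_command(
  steps=[
    [-0.0034,0.0001,0,0,0,-0.03],
    [-0.0092,0.0004,0,0,0,-0.08],
    [-0.016,0.0011,0,0,0,-0.14],
    [-0.0228,0.0023,0,0,0,-0.2],
    [-0.0296,0.0039,0,0,0,-0.26],
    [-0.0362,0.0058,0,0,0,-0.32],
    [-0.0416,0.0078,0,0,0,-0.37],
    [-0.0448,0.0091,0,0,0,-0.4],
    [-0.0448,0.0091,0,0,0,-0.4],
  ],
)

```text
time: 6.52
tcp_pos: [0.4456, -0.0639, 0.086]
eef_rot: [-3.14, -0.0, 1.844]
force: [-3.0, 0.2, -12.8]
width: 0.029
finger_force: 40.4
```

Request:
arm_command(
  steps=[
    [-0.0034,0.0001,0,0,0,-0.03],
    [-0.0092,0.0004,0,0,0,-0.08],
    [-0.016,0.0011,0,0,0,-0.14],
    [-0.0228,0.0023,0,0,0,-0.2],
    [-0.0296,0.0039,0,0,0,-0.26],
    [-0.0362,0.0058,0,0,0,-0.32],
    [-0.0416,0.0078,0,0,0,-0.37],
    [-0.0448,0.0091,0,0,0,-0.4],
    [-0.0448,0.0091,0,0,0,-0.4],
  ],
)

```text
time: 7.65
tcp_pos: [0.4669, -0.1047, 0.0861]
eef_rot: [-3.141, -0.0, 2.244]
force: [-5.5, -1.0, -13.3]
width: 0.029
finger_force: 40.5
```

Run:
```python
from h import *
im=save("scene","s4");o=get_obs();print(o["time"],o["tcp_pos"],o["eef_rot"],o["force"],o["width"],o["qpos"])
c=cv2.resize(im[190:340,180:380,::-1],None,fx=3,fy=3,interpolation=2);cv2.imwrite("pics/s4c.png",c)
```

```text
7.7 [ 0.46684224 -0.10462607  0.08615048] [-3.14067399e+00 -1.43340775e-04  2.24402247e+00] [ -4.6104812   -0.70344308 -11.97938819] 0.029117466318001568 [-3.08259849e-01  3.42838926e-01  1.89575739e+00 -8.70746472e-04
  9.03626269e-01 -9.80947055e-01]
```

View pics/s4c.png

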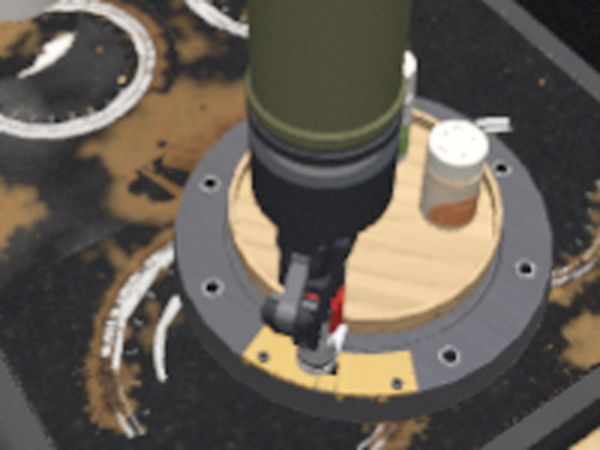

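The pin has come near the brass hole (scene crop ~317,365 vs hole ~330,367) and the jars stand. Lower it gently to the plate.

Request:
arm_command(
  steps=[
    [0,0,0.001,0,0,0],
    [0,0,0.002,0,0,0],
    [0,0,0.003,0,0,0],
    [0,0,0.0035,0,0,0],
    [0,0,0.0035,0,0,0],
  ],
)

```text
time: 8.32
tcp_pos: [0.4668, -0.1046, 0.0828]
eef_rot: [-3.141, 0.0, 2.244]
force: [-5.0, -2.9, -11.6]
width: 0.0287
finger_force: 40.6
```

Request:
arm_command(
  steps=[
    [0,0,0.0004,0,0,0],
    [0,0,0.0008,0,0,0],
    [0,0,0.0008,0,0,0],
  ],
)

```text
time: 8.7
tcp_pos: [0.4668, -0.1046, 0.0824]
eef_rot: [-3.141, 0.0, 2.244]
force: [-5.9, -2.1, -7.2]
width: 0.0292
finger_force: 41.0
```

Request:
arm_command(
  steps=[
    [0,0,0,0,0,0],
    [0,0,0,0,0,0],
    [0,0,0,0,0,0],
    [0,0,0,0,0,0.17],
    [0,0,0,0,0,0.34],
    [0,0,0,0,0,0.51],
    [0,0,0,0,0,0.68],
    [0,0,0,0,0,0.85],
    [0,0,0,0,0,1.02],
    [0,0,0,0,0,1.2],
    [0,0,0,0,0,1.38],
    [0,0,0,0,0,1.571],
  ],
  gripper=0.06,
)

```text
time: 10.2
tcp_pos: [0.4683, -0.1046, 0.0825]
eef_rot: [3.14, -0.001, 0.67]
force: [-0.2, -0.0, -0.3]
width: 0.0601
finger_force: 0.0
```

Request:
arm_command(
  steps=[
    [0,0,0,0,0,0],
    [0,0,0,0,0,0],
    [0,0,0,0,0,0],
    [0,0,0,0,0,0],
    [0,0,0,0,0,0],
  ],
  gripper=0.034,
  squeeze=20,
)

```text
time: 10.82
tcp_pos: [0.4672, -0.1044, 0.082]
eef_rot: [3.142, 0.0, 0.677]
force: [0.0, -0.6, -0.5]
width: 0.0339
finger_force: 0.0
```

Run:
```python
from h import *
o=get_obs();im=save("wrist","w5");print(o["time"],o["tcp_pos"],o["eef_rot"],o["force"],o["width"],o["finger_force"])
```

```text
10.825 [ 0.4672157  -0.1044131   0.08199732] [3.14158126e+00 1.35583778e-05 6.76737751e-01] [ 0.00846355 -0.62583139 -0.48628368] 0.033875028226496975 0.0
```

View pics/w5.png

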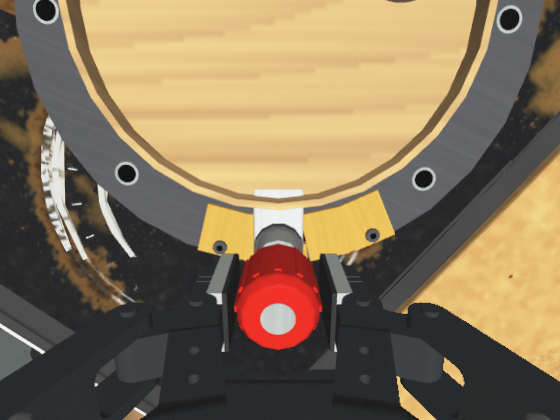

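Pads stand loosely either side of the raised knob (px 278,318); the plate's bolts (220,247; 373,235) put the hole several mm to the right, which is tool +y. Push gently.

Request:
arm_command(
  steps=[
    [0,0.001,0,0,0,0],
    [0,0.0018,0,0,0,0],
    [0,0.0024,0,0,0,0],
    [0,0.003,0,0,0,0],
    [0,0.0036,0,0,0,0],
    [0,0.0042,0,0,0,0],
    [0,0.0048,0,0,0,0],
  ],
)

```text
time: 11.75
tcp_pos: [0.4683, -0.106, 0.0817]
eef_rot: [-3.136, 0.0, 0.675]
force: [-2.8, 8.1, 5.9]
width: 0.034
finger_force: 4.5
```

```bash
cat >> h.py <<'E'
def knob(n):
    im=save("wrist",n).astype(int);o=get_obs()
    m=((im[:,:,0]-im[:,:,1]>60)&(im[:,:,0]-im[:,:,2]>60)).astype(np.uint8)
    _,l,s,c=cv2.connectedComponentsWithStats(m);i=1+s[1:,4].argmax()
    print(n,s[i],o["time"],o["tcp_pos"].round(4),o["force"].round(1),o["width"],o["finger_force"])
    e=s[i];g=im[e[1]:e[1]+e[3],e[0]:e[0]+e[2]].min(2)>130
    ys,xs=np.nonzero(g);k=ys>e[3]*.4;print("disc",xs[k].mean()+e[0],ys[k].mean()+e[1])
E
python3 - <<'E'
from h import *
import h
im5=cv2.imread("pics/w5.png")[:,:,::-1]
h.snapshot=lambda n:im5
knob("w5x")
import workcell;h.snapshot=workcell.snapshot
knob("w6");knob("w7")
E
```

```text
w5x [ 234  244   88  106 6282] 11.75 [ 0.4683 -0.106   0.0817] [-2.8  8.1  5.9] 0.0340218164348484 4.473329186439514
disc 277.47880870561283 318.6345933562428
w6 [ 231  244   86  106 6256] 11.8 [ 0.4683 -0.106   0.0817] [-2.   8.   4.8] 0.034019767137408445 4.14884939789772
disc 271.91972477064223 318.2178899082569
w7 [ 231  244   86  106 6264] 11.85 [ 0.4683 -0.106   0.0817] [-3.   7.8  4.5] 0.03429290735846169 4.115578830242157
disc 271.97235023041475 318.2822580645161
```

Request:
arm_command(
  steps=[
    [0,0.0004,0,0,0,0],
    [0,0.0008,0,0,0,0],
    [0,0.0012,0,0,0,0],
    [0,0.0016,0,0,0,0],
    [0,0.002,0,0,0,0],
    [0,0.002,0,0,0,0],
  ],
)

```text
time: 12.6
tcp_pos: [0.4688, -0.107, 0.0817]
eef_rot: [-3.135, 0.001, 0.675]
force: [-3.2, 8.9, 5.1]
width: 0.034
finger_force: 4.8
```

```bash
python3 -c "
from h import *
knob('w8')"
```

```text
w8 [ 231  244   86  105 6250] 12.65 [ 0.4689 -0.1071  0.0817] [-3.6  9.3  5.3] 0.03395965882761343 4.758818596601486
disc 271.7648401826484 317.9041095890411
```

Request:
arm_command(
  steps=[
    [0,0.0005,0,0,0,0],
    [0,0.001,0,0,0,0],
    [0,0.0015,0,0,0,0],
    [0,0.002,0,0,0,0],
    [0,0.0025,0,0,0,0],
    [0.0001,0.003,0,0,0,0],
    [0.0001,0.0035,0,0,0,0],
    [0.0001,0.004,0,0,0,0],
  ],
)

```text
time: 13.65
tcp_pos: [0.474, -0.113, 0.082]
eef_rot: [-3.142, 0.0, 0.676]
force: [-1.9, 0.4, 0.2]
width: 0.0336
finger_force: 0.6
```

```bash
python3 -c "
from h import *
knob('w9')"
```

```text
w9 [ 234  236   82   99 5497] 13.7 [ 0.4742 -0.113   0.082 ] [-0.3 -0.4  0.1] 0.033895722557283875 0.5052140727639198
disc 273.06777493606137 304.84271099744245
```

The knob has dropped (disc rose 13 px and looks smaller) at about 0.885 rad, and the load has vanished. Open, retreat, verify.

Request:
arm_command(
  steps=[
    [0,0,0,0,0,0],
    [0,0,0,0,0,0],
    [0,0,0,0,0,0],
    [0,0,-0.02,0,0,0],
    [0,0,-0.05,0,0,0],
    [0,0,-0.08,0,0,0],
    [0,0,-0.11,0,0,0],
    [-0.03,0,-0.14,0,0,0],
    [-0.05,0,-0.15,0,0,0],
    [-0.05,0,-0.15,0,0,0],
    [-0.05,0,-0.15,0,0,0],
  ],
  gripper=0.06,
)

```text
time: 15.08
tcp_pos: [0.4352, -0.1437, 0.2316]
eef_rot: [-3.141, -0.0, 0.676]
force: [0.9, -0.8, 0.2]
width: 0.0604
finger_force: 0.0
```

Run:
```python
from h import *
o=get_obs();im=save("wrist","wa");print(o["time"],o["tcp_pos"],o["force"])
s=save("scene","sa")
c=np.zeros((600,800,3),np.uint8);c[:420,:560]=im[:,:,::-1]
c[300:600,400:800]=cv2.resize(s[190:340,180:380,::-1],(400,300));cv2.imwrite("pics/fin.png",c)
def red(i,lo=0):
    i=i.astype(int);m=((i[:,:,0]-i[:,:,1]>60)&(i[:,:,0]-i[:,:,2]>60)).astype(np.uint8);return m
e=look_for("knob_centre","scene")[0]["extent"];print("scene",e)
e=np.array(e).astype(int);ys,xs=np.nonzero(red(s)[e[1]-4:e[3]+5,e[0]-4:e[2]+5]);print(xs.min()+e[0]-4,xs.max()+e[0]-4,ys.min()+e[1]-4,ys.max()+e[1]-4)
u=(xs.mean()+e[0]-4,ys.mean()+e[1]-4);hub=np.array([.5565,-.032])
# expected centre at theta, for lift 0 / 5.5 / 8.5 mm
C=calibration("scene")
for th in(.87,.885,.9):
  for z in(.091,.0965,.0995):
    X=np.array([*(hub+.115*np.array([np.cos(3.019+th),np.sin(3.019+th)])),z]);p=np.array(C["R"])@X+np.array(C["t"]);q=p[:2]/p[2];q=q*(1+C["k1"]*(q@q));k=np.array(C["K"]);print(th,z,(k[:2,:2]@q+k[:2,2]).round(1))
print("seen",u)
```

```text
15.075 [ 0.43520385 -0.14374587  0.23162684] [ 0.90550371 -0.77026981  0.22072416]
scene [283.0, 285.3, 300.1, 307.7]
282 299 284 306
0.87 0.091 [290.2 295.1]
0.87 0.0965 [290.3 293.4]
0.87 0.0995 [290.4 292.5]
0.885 0.091 [291.2 295.3]
0.885 0.0965 [291.3 293.6]
0.885 0.0995 [291.3 292.7]
0.9 0.091 [292.1 295.5]
0.9 0.0965 [292.2 293.8]
0.9 0.0995 [292.3 292.9]
seen (np.float64(290.4795918367347), np.float64(295.6666666666667))
```

View pics/fin.png

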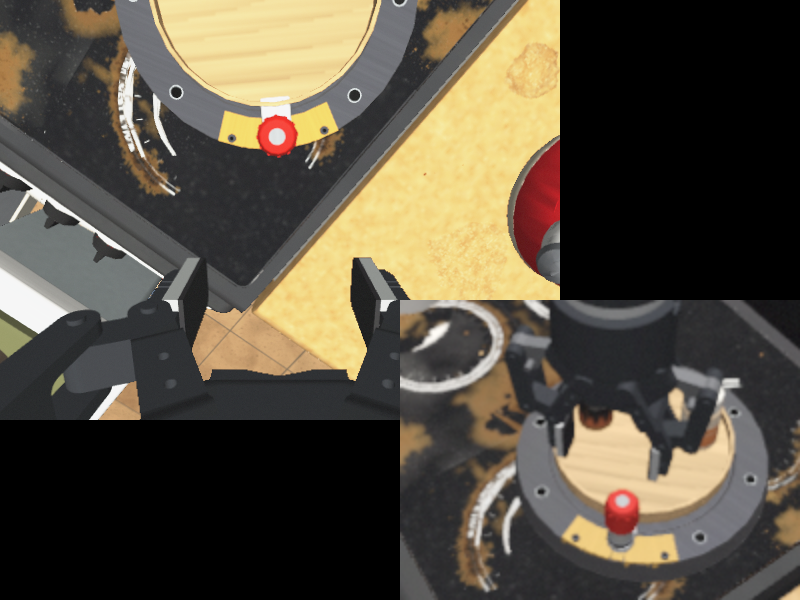

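The knob is down, centred on the plate at wrist px (277,136). Its scene position (290.5, 295.7) matches zero lift at about 0.875 rad, and the gripper is clear.

```bash
python3 -c "
from workcell import *
print(sign_off())"
```

```text
the job is handed in; nothing more can be done
None
```

The carousel is turned one stop anticlockwise, about 0.88 rad, with the pin dropped home in the brass plate's hole as far as the camera views show; the gripper is clear and the job was handed in at about 15 s, but no verdict came back.

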